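# Index the paint turntable to its pointer

## Task

Bring the paint turntable round to its pointer the shorter way and lock it there: lift the black knob to draw the locking pin clear of the slotted ring, swing the table round by the knob, and let the pin drop fully home in the slot by the pointer. That slot sits a little to one side of the pointer, so feel for it with the sprung pin riding lightly on the ring, never forcing it. Keep off the freshly painted cross, leave the other things where they are, and let go of the knob.

Things in the scene. Friction and masses are not known exactly. Their poses are not given: they have to be found in the camera images.
- base: (all sizes in mm) grey round turntable base, 224 wide, 30 high, screwed down; origin on the turning axis at table height, z up. On its own -x side a steel pointer (14 wide, top at 40) stands 114 to 140 from the axis. On it lies an aluminium ring, outside 217, inside 161, top at 40, with 8 radial slots, 10 wide and 10 deep, every 45 degrees. The ring stays put; this reading does not tell its turn
- wheel: the turning table (mm): aluminium disc 156 wide, top 56 above the table, with a lug 30 wide reaching out over the ring with the sprung pin. Origin on the turning axis, 30 above the table, z up; lug and pin lie on its own -x side (along the base's -x when at the pointer). Turns endlessly either way, no stops, stays where left, drags with about 4.5 N at the pin's circle
- pin: sprung locking pin (mm), upright in the lug, 95 from the turning axis; steel, 8 wide, blunt nose with a 1.2 chamfer. Spring and weight push it down with about 4 N when home, 6 N when riding on the ring. Travel 18: home in a slot 0, riding on the ring 9, clear of it from 10. It falls into any slot it crosses while riding, and then blocks the table. Origin on its axis, 30 above the table when home
- knob_grip (a point): centre of the black knob on top of the pin: upright, round, 28 wide and 28 tall, free to spin on the pin, gripped from above and lifted (mm). Its centre is 100 above the table with the pin home in a slot, 109 with the pin riding on the ring, 118 at the top of its travel. Below it are a stem 10 wide and the lug's bushing, top 66 above the table
- pointer (a point): point on the pin's circle (95 mm from the turning axis) in line with the pointer, at the height of the ring's top, 40 mm above the table. The ring is clamped with some play, so the middle of the right slot lies anywhere up to 9 mm to either side of this point along the circle; the next slots are 75 mm away
- cross: wooden cross with wet paint, fixed flat on the middle of the turning table, 118 x 88 mm, 16 thick, its top 72 above the table, reaching 59 from the turning axis; not to be touched. Origin under its middle
- brush_jar: bystander: clear plastic jar of paint brushes, 76 mm wide, 210 mm tall over all; origin under its centre
- paint_pot_a: bystander: white screw-top paint pot, 46 mm wide, 45 mm tall; origin under its centre
- paint_pot_b: bystander: blue screw-top paint pot, 46 mm wide, 45 mm tall; origin under its centre
- cross_blank: bystander: bare wooden cross lying flat, 118 x 88 mm, 18 mm thick; origin under the middle of its long bar
- loose_brush: bystander: flat paint brush lying down, 170 mm long, lying along its x; origin under its middle
- paint_bottle: bystander: yellow paint bottle with white cap, 52 mm wide, 140 mm tall; origin under its centre
- sanding_block: bystander: cork sanding block lying flat, 100 x 65 x 28 mm; origin under its centre

How it is judged:
By the outcome, as a careful person would: the job done as asked, in the order asked, and still so for the second after the job is handed in, with the robot touching nothing.
It also fails if it takes over 61 s, if anything falls off the work surface, if the arm or the gripper's body presses on something with over 40 N, if the wrist force passes 120 N, or if a joint passes its speed limit or range.

## Robot

A 6-joint arm with a two-finger parallel gripper is mounted at the origin on the work surface. World frame = base frame: x ahead of the robot, y to its left, z up, the work surface at z = 0. Lengths are in m, angles in degrees, forces in N, time in s.
With the tool pointing down it reaches from about 0.25 to 0.725 m from the base axis. Payload 9.7 kg.
Tool frame: the origin (TCP) lies midway between the tips of the shut fingers; the grasp point (between the pads) lies 19 mm behind it; x points along the fingers, y is the direction in which the jaws open and shut, and the axes are right-handed (so a half turn about x gives the same grasp; the last joint's range is limited). The gripper opens to 85 mm and grips with 20 to 120 N. Pads are 22 mm wide; open, the fingers measure 114 mm over their backs; the gripper's body (76 mm by 85 mm) begins 54 mm behind the grasp point. The pads swing forward as they close: fully open they stand 13 mm farther back than shut.
Start: joints at [-75.287, 4.979, 10.078, 95.1, 0, 90], TCP at [0.14, -0.532, 0.192] pointing down, gripper open.
Joint ranges: [-179.16, 179.16], [-48.56, 103.87], [-65.8, 70.77], [-126.05, 130.52], [-82.76, 87.17], [-180, 180]. Speed limits (degrees/s): [127.2, 127.2, 147.25, 180, 180, 180].

## Interface

Orientations are given as [roll, pitch, yaw] about the fixed x, y, z axes, in that order (R = Rz(yaw) Ry(pitch) Rx(roll)).
In Python, from workcell import bot, cams gives the robot as it stands.
- The arm moves only by the tool apply_moves, never from a script. Its argument "commands" is a list of rows, each a list of 5 numbers: the shift along the tool's x, y, z in m, then the turn about the tool's x in rad, then the opening, from -1 (shut) to 1 (fully open). In form: [[tx, ty, tz, roll, hand], ...]. A call has 1 to 12 rows; each row is the pose to reach, as a shift and turn from the pose measured when the call began, along the tool's axes at that moment; what a row does not reach only later rows make up. A row lasts 1/10 s, in which the tool goes at most 50 mm and 8.59 degrees, less where a joint would pass 70% of its speed; a pose out of reach is approached as far as the arm can. A call with a gripper value outside its range is refused whole. The fingers move at their own pace and stop on an object; "newtons" is the grip in N (left out, the last holds). Time passes only in rows, so rows that repeat a pose let the fingers close. It gives the time, the measured TCP pose, the force and the opening at its end, in the units of the state.
- bot.get_obs(): the state, without advancing time (a new reading comes with each control period).
- cams.camera(name): name is "side" or "top" or "wrist"; returns a dict with "frame" (480x640x3 uint8, blue, green, red), "depth" (480x640 float32, m along the optical axis (not along the pixel's ray), 0 where there is no reading), "camera_matrix" (3x3 intrinsics, pixels), "D" ([k1, k2, p1, p2, k3] as OpenCV has them; the pictures are not rectified), "R" (3x3) and "t" (3): a world point X has camera coordinates R X + t; the wrist camera has in their place "mount" (4x4, takes a point from camera to tool coordinates, whose origin is the TCP and whose axes are the tool frame's). Camera axes: x right, y down, z forward; pixel columns grow to the right and rows downward; lengths in m; the calibration is good to about 2 mm. A picture is of the moment at which its call begins: read the wrist's pose just before it.
- bot.job_done(): hands the job in, once; it reports no verdict.
Trained networks look in the newest picture that a camera, given by its name, has taken for a name from the list of things; names that differ only in an ending like _2 or _b are one class to them, and where a whole thing is asked for, a point or a joint stands for the part that bears it (a point fixed in the world has none). Each returns a list of dicts, best first, with "confidence" (0 to 1); they miss things now and then, are a little off and sometimes report something else, mostly with a low value. They report only what shows in the picture. A call takes as long as a camera call.
- cams.spot_in(name, camera): "rect" ([left, top, right, bottom] in pixels, round what is visible of it).
The state is a dict: "time": time; "q": joint angles; "qd": joint speeds; "joint_efforts": joint torques, N m; "ee_pos": TCP position; "tcp_rot": TCP orientation; "wrist_force": force on the tool from outside, world axes, zero at the start; "torque": the same for the moment, N m; "opening": finger opening in m.
Only numpy, scipy, OpenCV 4.12 (cv2) and the standard library are available. Lean on these libraries where they do the work, as an engineer would, in place of code of your own. Each camera call takes 0.05 s, during which the arm holds its last target. There are 200 camera calls.

## Working session

There is one attempt and no reset: what is moved stays moved. The work goes in short steps, Python scripts to look and compute and a tool call to move; the robot and the scene stay as the last step left them, time stands still between calls to the robot, and variables do not carry over. Pictures are saved under pics/ and viewed, about 8 in all and at most 12, crops included, and the job is handed in when it is done.

Besides the shell and the picture viewer there is one more tool, called after ">>>" by a JSON object that holds its "name" and its "arguments", one argument or row to a line. apply_moves: Moves the arm, as the interface text tells. Its arguments: {"type":"object","properties":{"commands":{"type":"array"},"newtons":{"type":"number"}},"required":["commands"]}

```bash
mkdir -p pics
cat > h.py <<'E'
import numpy as np, cv2
from workcell import bot, cams
from scipy.spatial.transform import Rotation as Ro
def world(c, u, v, z=None, d=None):
    p=cv2.undistortPoints(np.array([[[u,v]]],float),c["camera_matrix"],np.array(c["D"]))[0,0]
    r=np.array([p[0],p[1],1.]); R=np.array(c["R"]); t=np.array(c["t"])
    o=-R.T@t; w=R.T@r
    k=d if d is not None else (z-o[2])/w[2]
    return o+k*w
def pix(c,X):
    return cv2.projectPoints(np.array(X,float).reshape(-1,3),cv2.Rodrigues(np.array(c["R"]))[0],np.array(c["t"]),c["camera_matrix"],np.array(c["D"]))[0][:,0]
def wrist():
    o=bot.get_obs(); c=cams.camera("wrist")
    T=np.eye(4);T[:3,:3]=Ro.from_euler("xyz",o["tcp_rot"],degrees=True).as_matrix();T[:3,3]=o["ee_pos"]
    M=np.linalg.inv(T@np.array(c["mount"])); c["R"]=M[:3,:3];c["t"]=M[:3,3]; return c,o
E
python3 - <<'E'
from h import *
print(bot.get_obs())
for n in("top","side"):
    c=cams.camera(n); cv2.imwrite(f"pics/{n}0.png",c["frame"])
    for k in("base","wheel","pin","knob_grip","cross","brush_jar","paint_bottle"):
        for r in cams.spot_in(k,n)[:2]:
            a=r["rect"];u,v=(a[0]+a[2])/2,(a[1]+a[3])/2;d=c["depth"][int(v),int(u)]
            print(n,k,round(r["confidence"],2),np.round(a),world(c,u,v,d=d).round(3))
E
```

```text
{'time': 0.0, 'q': array([-7.52882594e+01,  5.01256657e+00,  1.00332200e+01,  9.50980216e+01,
       -1.70391219e-04,  8.99988149e+01]), 'qd': array([ 0.0702715 ,  0.02655213, -0.01523576,  0.01419143,  0.00243888,
       -0.00956491]), 'joint_efforts': array([ 1.64345864e-03, -5.20386279e+01,  4.64802110e+01,  1.65098748e-02,
        1.05043343e-04,  5.84323288e-06]), 'ee_pos': array([ 0.13960479, -0.5317017 ,  0.19155797]), 'tcp_rot': array([-89.87500039,  89.92263168, 104.83792544]), 'wrist_force': array([-0.63944308, -0.36725574,  0.53759106]), 'torque': array([-0.02730537, -0.02967171, -0.02849045]), 'opening': 0.08535870309148987}
top base 0.74 [338. 185. 441. 271.] [ 0.572 -0.056  0.074]
top base 0.59 [336. 156. 466. 304.] [ 0.569 -0.076  0.073]
top wheel 0.91 [338. 185. 441. 272.] [ 0.572 -0.056  0.074]
top wheel 0.54 [360. 104. 420. 160.] [ 0.755 -0.065  0.018]
top pin 0.51 [338. 211. 356. 231.] [0.581 0.018 0.123]
top knob_grip 0.52 [339. 206. 354. 226.] [0.589 0.02  0.123]
top cross 0.81 [362. 201. 435. 254.] [ 0.574 -0.072  0.072]
top brush_jar 0.94 [234. 185. 297. 238.] [0.607 0.169 0.008]
top paint_bottle 0.73 [483. 228. 530. 260.] [ 0.543 -0.249  0.104]
top paint_bottle 0.21 [337. 158. 466. 304.] [ 0.568 -0.076  0.073]
side base 0.66 [285. 272. 425. 406.] [ 0.537 -0.1    0.057]
side base 0.29 [326. 248. 340. 275.] [0.574 0.011 0.124]
side wheel 0.78 [314. 249. 407. 360.] [ 0.58  -0.06   0.073]
side pin 0.51 [325. 246. 341. 274.] [0.577 0.016 0.12 ]
side knob_grip 0.64 [324. 251. 343. 270.] [0.577 0.013 0.122]
side cross 0.84 [338. 284. 390. 347.] [ 0.571 -0.08   0.072]
side brush_jar 0.67 [403. 381. 444. 444.] [ 0.526 -0.272  0.097]
side brush_jar 0.56 [276. 161. 319. 265.] [0.613 0.178 0.078]
side paint_bottle 0.8 [401. 381. 445. 440.] [ 0.527 -0.269  0.098]
```

Run:
```python
import cv2
a=cv2.imread("pics/top0.png")[130:330,230:550]; cv2.imwrite("pics/topc.png",cv2.resize(a,None,fx=2.5,fy=2.5,interpolation=cv2.INTER_CUBIC))
```

```text
(no output)
```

View pics/topc.png

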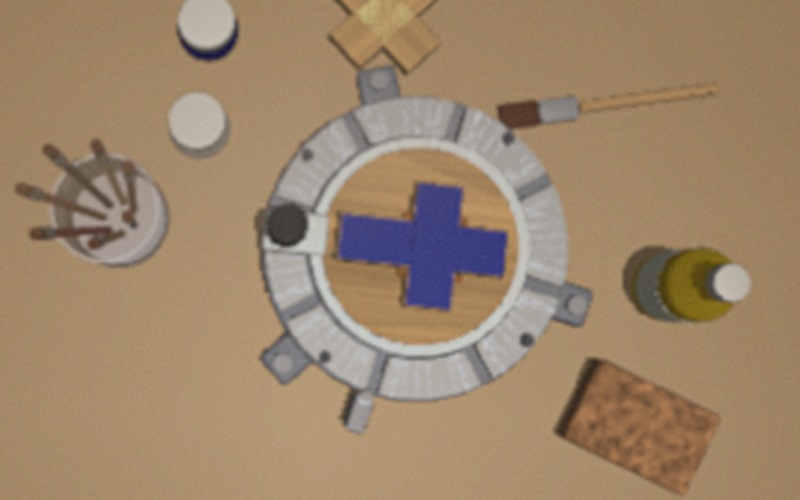

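View pics/side0.png

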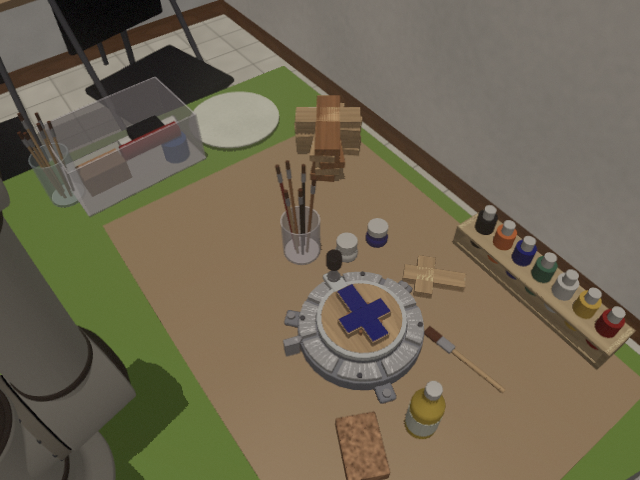

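Run:
```python
from h import *
from scipy.optimize import least_squares
c=cams.camera("top"); o=bot.get_obs()
print(Ro.from_euler("xyz",o["tcp_rot"],degrees=True).as_matrix().round(3))
vs,us=np.mgrid[140:320,320:490]; us=us.ravel();vs=vs.ravel()
P=cv2.undistortPoints(np.stack([us,vs],1).astype(float)[:,None],c["camera_matrix"],np.array(c["D"]))[:,0]
d=c["depth"][vs,us]; R=np.array(c["R"]);t=np.array(c["t"])
W=(np.c_[P,np.ones(len(P))]*d[:,None]-t)@R
z=W[:,2]
C=np.array([.57,-.075])
# disc z~56..75 region fit & ring: maximize via outer mask centroid of r<.115
for it in range(10):
    q=W[(z>.033)&(z<.047)]; r=np.hypot(*(q[:,:2]-C).T); s=q[(r>.078)&(r<.111)]
    # outer boundary per angle
    a=np.degrees(np.arctan2(*(s[:,:2]-C).T[::-1])); b=(a//6).astype(int)
    E=np.array([s[b==k][np.argmax(np.hypot(*(s[b==k][:,:2]-C).T))][:2] for k in np.unique(b)])
    f=least_squares(lambda p:np.hypot(*(E-p[:2]).T)-p[2],[*C,.108],loss="soft_l1",f_scale=.001).x
    C=f[:2]
print("axis",f, "ring z",np.median(s[:,2]))
D=W[(z>.05)&(z<.08)]; print("disc centroid",D[:,:2].mean(0))
K=W[(z>.113)&(z<.135)&(np.hypot(W[:,0]-.58,W[:,1]-.018)<.03)]; print("knob",K.mean(0),K.max(0)-K.min(0),np.median(K[:,2]),len(K))
def pol(p):return np.hypot(*(p[:2]-C))*1e3,np.degrees(np.arctan2(p[1]-C[1],p[0]-C[0]))%360
print("knob pol",pol(K.mean(0)))
for n,x,y in [("pointer",358,411),("s",378,375),("s",303,306),("s",480,365),("s",545,285),("s",535,187),("s",458,122),("s",355,130)]:
    w=world(c,230+x/2.5,130+y/2.5,z=.04);print(n,w.round(4),np.round(pol(w),1))
J=W[0:0]
```

```text
[[-0.     0.254 -0.967]
 [-0.    -0.967 -0.254]
 [-1.     0.     0.   ]]
axis [ 0.57334662 -0.07239842  0.10834139] ring z 0.040442768302972665
disc centroid [ 0.57325177 -0.06999386]
knob [0.58413117 0.02168189 0.12298096] [0.02750807 0.02615035 0.01300377] 0.12312808386383722 232
knob pol (np.float64(94.69640684019299), np.float64(83.46065383273131))
pointer [ 0.4553 -0.0302  0.04  ] [125.3 160.3]
s [ 0.4811 -0.0446  0.04  ] [ 96.4 163.2]
s [0.5305 0.0091 0.04  ] [ 92.1 117.8]
s [ 0.4882 -0.1177  0.04  ] [ 96.5 208. ]
s [ 0.5455 -0.165   0.04  ] [ 96.7 253.2]
s [ 0.6161 -0.1585  0.04  ] [ 96.2 296.4]
s [ 0.6633 -0.1033  0.04  ] [ 95.1 341. ]
s [ 0.6575 -0.0288  0.04  ] [94.8 27.4]
```

>>> {"name": "apply_moves", "arguments": {
  "commands": [
    [-0.03,-0.422,-0.57,-2.56,1],
    [-0.03,-0.422,-0.57,-2.56,1],
    [-0.03,-0.422,-0.57,-2.56,1],
    [-0.03,-0.422,-0.57,-2.56,1],
    [-0.03,-0.422,-0.57,-2.56,1],
    [-0.03,-0.422,-0.57,-2.56,1],
    [-0.03,-0.422,-0.57,-2.56,1],
    [-0.03,-0.422,-0.57,-2.56,1],
    [-0.03,-0.422,-0.57,-2.56,1],
    [-0.03,-0.422,-0.57,-2.56,1],
    [-0.03,-0.422,-0.57,-2.56,1],
    [-0.03,-0.422,-0.57,-2.56,1]
  ],
  "newtons": 40
}}

```text
time: 2.05
ee_pos: [0.5161, -0.0626, 0.2179]
tcp_rot: [45.8, 90.0, -16.0]
wrist_force: [0.5, -0.9, 1.1]
opening: 0.0853
```

```bash
cat > st.py <<'E'
from h import *
import sys
def st(tgt=None,yaw=None):
    o=bot.get_obs();R=Ro.from_euler("xyz",o["tcp_rot"],degrees=True).as_matrix();p=np.array(o["ee_pos"])
    y=np.degrees(np.arctan2(R[1,1],R[0,1]))
    print("t",o["time"],"p",p.round(4),"yaw",y.round(2),"down",R[:,0].round(3),"q",np.round(o["q"],0),"F",np.round(o["wrist_force"],2),"op",round(o["opening"],4))
    if tgt is not None: print("shift",(R.T@(np.array(tgt)-p)).round(4))
    if yaw is not None: print("roll",np.radians(-((yaw-y+180)%360-180)).round(3))
if __name__=="__main__":
    a=[float(x) for x in sys.argv[1:]]; st(a[:3] or None,a[3] if len(a)>3 else None)
E
python3 st.py 0.584 0.0215 0.2 72
```

```text
t 2.05 p [ 0.5161 -0.0626  0.2179] yaw 28.22 down [ 0.001 -0.    -1.   ] q [-7.  1.  9. 98. -0. 55.] F [ 0.52 -0.9   1.13] op 0.0853
shift [ 0.018   0.0996 -0.042 ]
roll -0.764
```

>>> {"name": "apply_moves", "arguments": {
  "commands": [
    [0.018,0.1,-0.042,-0.764,1],
    [0.018,0.1,-0.042,-0.764,1],
    [0.018,0.1,-0.042,-0.764,1],
    [0.018,0.1,-0.042,-0.764,1],
    [0.018,0.1,-0.042,-0.764,1],
    [0.018,0.1,-0.042,-0.764,1],
    [0.018,0.1,-0.042,-0.764,1],
    [0.018,0.1,-0.042,-0.764,1]
  ]
}}

```text
time: 2.85
ee_pos: [0.5843, 0.0215, 0.2001]
tcp_rot: [6.1, 89.9, -12.1]
wrist_force: [0.1, -0.7, 0.5]
opening: 0.0854
```

Run:
```python
from h import *
from st import st
c,o=wrist(); cv2.imwrite("pics/w1.png",c["frame"])
vs,us=np.mgrid[0:480:2,0:640:2]; us=us.ravel();vs=vs.ravel();d=c["depth"][vs,us];ok=d>0
P=cv2.undistortPoints(np.stack([us,vs],1).astype(float)[:,None],c["camera_matrix"],np.array(c["D"]))[:,0]
W=(np.c_[P,np.ones(len(P))]*d[:,None]-c["t"])@c["R"]
K=W[ok&(W[:,2]>.118)&(W[:,2]<.128)&(np.hypot(W[:,0]-.584,W[:,1]-.0215)<.03)]
if len(K): print("knob",(K.max(0)+K.min(0))/2,K.mean(0),K.max(0)-K.min(0),len(K))
st([.584,.0215,.092],72)
```

```text
knob [0.5838297  0.02380509 0.12122797] [0.58323487 0.02394152 0.1223081 ] [0.02691962 0.02713239 0.00621666] 268
t 2.9 p [0.5843 0.0215 0.2001] yaw 71.82 down [ 0.001 -0.    -1.   ] q [ 2. 10. 17. 96. -0. 20.] F [ 0.59 -0.01  0.6 ] op 0.0858
shift [ 1.081e-01 -1.000e-04 -4.000e-04]
roll -0.003
```

View pics/w1.png

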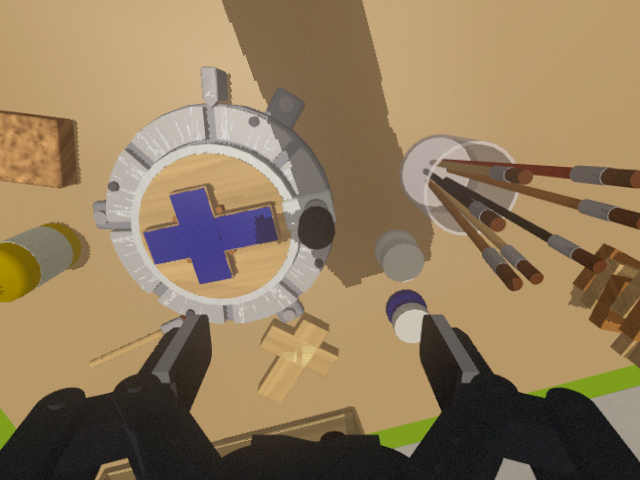

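>>> {"name": "apply_moves", "arguments": {
  "commands": [
    [0.045,0.001,0,0,1],
    [0.085,0.001,0,0,1],
    [0.111,0.001,0,0,1],
    [0.111,0.001,0,0,1],
    [0.111,0.001,0,0,1],
    [0.111,0.001,0,0,-0.2],
    [0.111,0.001,0,0,-0.35],
    [0.111,0.001,0,0,-0.5],
    [0.111,0.001,0,0,-0.6],
    [0.111,0.001,0,0,-0.6],
    [0.111,0.001,0,0,-0.6],
    [0.111,0.001,0,0,-0.6]
  ],
  "newtons": 30
}}

```text
time: 4.1
ee_pos: [0.5847, 0.0225, 0.0891]
tcp_rot: [5.3, 90.0, -12.9]
wrist_force: [0.4, 0.3, -0.7]
opening: 0.017
```

```bash
python3 st.py
```

```text
t 4.1 p [0.5847 0.0225 0.0891] yaw 71.82 down [ 0.001 -0.    -1.   ] q [ 2.  9.  3. 84. -0. 20.] F [ 0.39  0.29 -0.69] op 0.017
```

Run:
```python
from h import *
c,o=wrist(); a=c["frame"]
s=cams.camera("side"); k=cv2.resize(s["frame"][200:400,220:460],(576,480))
cv2.imwrite("pics/w2.png",cv2.resize(np.hstack([a[:,:],k]),(800,316)))
```

```text
(no output)
```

View pics/w2.png

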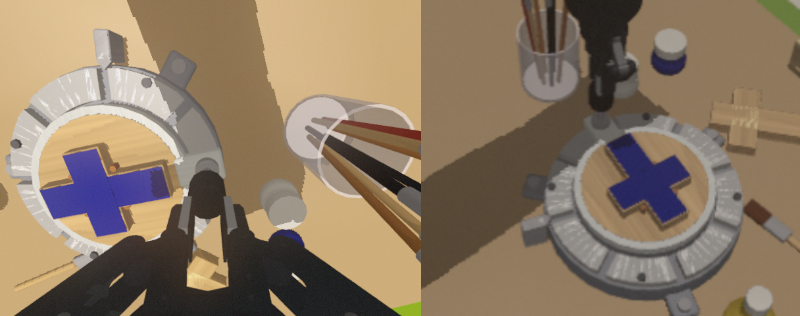

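Run:
```python
from h import *
c,o=wrist()
print(np.array(c["mount"]).round(3))
p=np.array(o["ee_pos"])
print("tcp,grasp,knobtop px",pix(c,[p,p+[0,0,.019],[.5838,.0225,.123],[.5838,.0225,.095]]).round(0))
d=c["depth"]
for v in range(250,400,12): print(v,[tuple((world(c,u,v,d=d[v,u])*1e3).round().astype(int)) if d[v,u]>0 else None for u in (270,290,316,335,350)])
f=c["frame"][230:470,210:450]; cv2.imwrite("pics/w3.png",cv2.resize(f,(600,600)))
```

```text
[[-0.    -0.328  0.945 -0.181]
 [ 1.     0.     0.     0.001]
 [-0.     0.945  0.328 -0.084]
 [ 0.     0.     0.     1.   ]]
tcp,grasp,knobtop px [[313. 278.]
 [313. 294.]
 [312. 308.]
 [312. 281.]]
250 [(np.int64(572), np.int64(-1), np.int64(58)), (np.int64(576), np.int64(10), np.int64(58)), (np.int64(578), np.int64(26), np.int64(67)), (np.int64(585), np.int64(36), np.int64(58)), (np.int64(610), np.int64(44), np.int64(0))]
262 [(np.int64(580), np.int64(-5), np.int64(56)), (np.int64(584), np.int64(8), np.int64(58)), (np.int64(571), np.int64(29), np.int64(102)), (np.int64(593), np.int64(34), np.int64(58)), (np.int64(620), np.int64(41), np.int64(1))]
274 [(np.int64(588), np.int64(-7), np.int64(57)), (np.int64(575), np.int64(13), np.int64(98)), (np.int64(571), np.int64(28), np.int64(116)), (np.int64(578), np.int64(36), np.int64(107)), (np.int64(630), np.int64(38), np.int64(0))]
286 [(np.int64(596), np.int64(-10), np.int64(56)), (np.int64(574), np.int64(15), np.int64(115)), (np.int64(574), np.int64(28), np.int64(123)), (np.int64(578), np.int64(35), np.int64(121)), (np.int64(639), np.int6
[... 1413 characters left out ...]
3))]
370 [(np.int64(570), np.int64(14), np.int64(179)), (np.int64(582), np.int64(16), np.int64(165)), (np.int64(708), np.int64(-16), np.int64(1)), (np.int64(714), np.int64(0), np.int64(0)), (np.int64(577), np.int64(37), np.int64(180))]
382 [(np.int64(569), np.int64(15), np.int64(185)), (np.int64(587), np.int64(14), np.int64(164)), (np.int64(721), np.int64(-20), np.int64(1)), (np.int64(726), np.int64(-4), np.int64(1)), (np.int64(577), np.int64(37), np.int64(184))]
394 [(np.int64(566), np.int64(18), np.int64(195)), (np.int64(592), np.int64(12), np.int64(165)), (np.int64(723), np.int64(-21), np.int64(14)), (np.int64(738), np.int64(-8), np.int64(2)), (np.int64(579), np.int64(36), np.int64(186))]
```

View pics/w3.png

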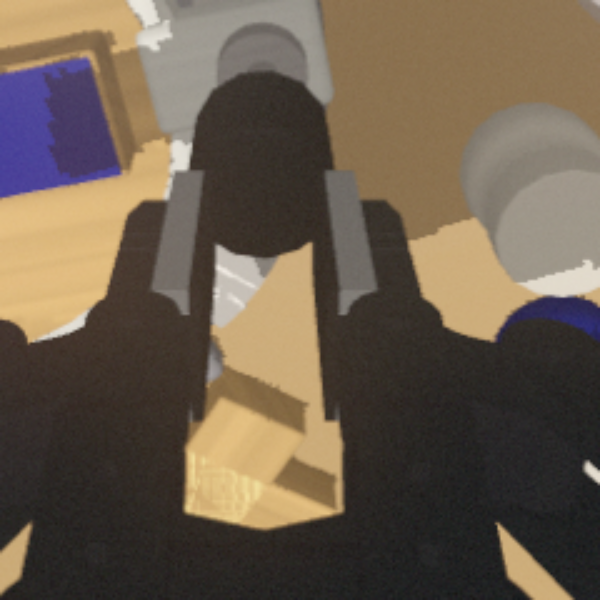

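>>> {"name": "apply_moves", "arguments": {
  "commands": [
    [0,0,0,0,-1],
    [0,0,0,0,-1],
    [0,0,0,0,-1],
    [0,0,0,0,-1]
  ],
  "newtons": 40
}}

```text
time: 4.65
ee_pos: [0.5847, 0.0225, 0.0891]
tcp_rot: [7.1, 90.0, -11.1]
wrist_force: [0.4, -0.0, -1.0]
opening: -0.0
```

```bash
python3 st.py
```

```text
t 4.65 p [0.5847 0.0225 0.0891] yaw 71.82 down [ 0.001 -0.    -1.   ] q [ 2.  9.  3. 84. -0. 20.] F [ 0.42 -0.01 -0.95] op -0.0
```

Run:
```python
from h import *
c,o=wrist();d=c["depth"]
print(o["ee_pos"],"tcp px",pix(c,[o["ee_pos"]]))
for v in range(256,360,8): print(v,[(world(c,u,v,d=d[v,u])*1e3).round().astype(int).tolist() for u in (296,304,312,320,328)])
s=cams.camera("side")["frame"]
a=cv2.resize(c["frame"][230:390,230:390],(400,400)); b=cv2.resize(s[190:310,280:400],(400,400),interpolation=cv2.INTER_CUBIC)
cv2.imwrite("pics/w4.png",np.hstack([a,b]))
```

```text
[0.58473953 0.02247027 0.089061  ] tcp px [[312.92350223 277.94051761]]
256 [[581, 13, 58], [580, 18, 65], [580, 23, 68], [582, 27, 66], [584, 32, 66]]
264 [[586, 11, 57], [570, 23, 103], [571, 26, 103], [572, 30, 104], [575, 34, 100]]
272 [[572, 18, 106], [570, 23, 112], [571, 27, 114], [572, 30, 114], [575, 33, 110]]
280 [[571, 19, 117], [571, 23, 121], [571, 27, 121], [572, 30, 122], [574, 33, 120]]
288 [[572, 19, 122], [574, 22, 122], [574, 26, 124], [576, 29, 122], [577, 32, 123]]
296 [[576, 18, 122], [577, 21, 123], [578, 24, 122], [579, 28, 123], [581, 31, 122]]
304 [[580, 16, 123], [573, 23, 137], [575, 26, 137], [576, 29, 137], [577, 32, 136]]
312 [[577, 18, 136], [574, 23, 143], [575, 26, 143], [576, 29, 143], [577, 32, 143]]
320 [[577, 18, 142], [574, 23, 149], [574, 26, 150], [576, 28, 148], [577, 31, 149]]
328 [[576, 19, 149], [574, 23, 155], [574, 26, 155], [576, 28, 154], [577, 31, 154]]
336 [[577, 19, 153], [574, 23, 159], [575, 26, 159], [576, 28, 159], [577, 31, 159]]
344 [[573, 21, 164], [574, 23, 164], [575, 26, 164], [575, 28, 165], [576, 31, 164]]
352 [[570, 22, 173], [572, 24, 171], [577, 25, 165], [578, 28, 165], [576, 31, 170]]
```

View pics/w4.png

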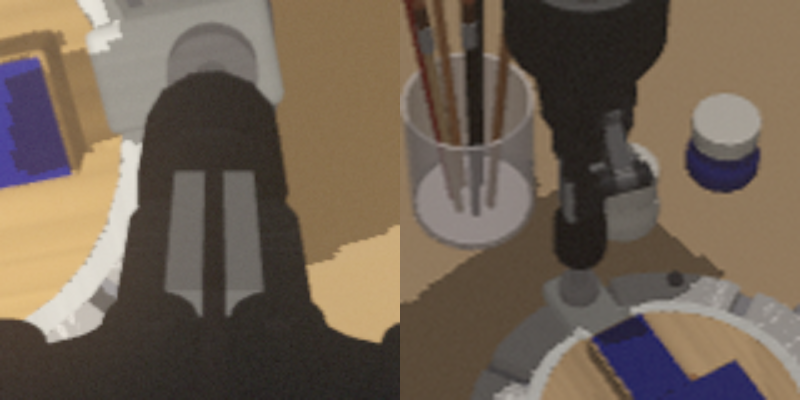

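Run:
```python
from h import *
c=cams.camera("side");d=c["depth"];p=bot.get_obs()["ee_pos"]
print("tcp px",pix(c,[p,p+[0,0,.019],p+[0,0,.042],[.584,.0225,.123],[.584,.0225,.095]]).round(0).tolist())
for v in range(232,284,3): print(v,[(world(c,u,v,d=d[v,u])*1e3).round().astype(int).tolist()+c["frame"][v,u].tolist() for u in (330,334,338)])
c,o=wrist(); c["t"]; cc=-c["R"].T@c["t"]; print("cam",cc)
```

```text
tcp px [[334.0, 267.0], [334.0, 260.0], [334.0, 252.0], [334.0, 255.0], [333.0, 265.0]]
232 [[567, 11, 205, 27, 31, 36], [566, 0, 216, 26, 33, 36], [567, -9, 224, 27, 30, 36]]
235 [[567, 11, 197, 29, 32, 36], [573, 9, 196, 29, 35, 39], [580, 7, 193, 34, 37, 38]]
238 [[569, 13, 188, 32, 35, 38], [578, 14, 180, 31, 33, 39], [582, 9, 182, 30, 34, 38]]
241 [[570, 14, 178, 25, 28, 35], [572, 6, 184, 35, 36, 40], [561, -17, 214, 59, 62, 65]]
244 [[570, 14, 170, 42, 45, 48], [562, -6, 196, 28, 30, 35], [555, -25, 219, 35, 38, 41]]
247 [[574, 20, 154, 74, 76, 79], [564, -5, 186, 27, 32, 37], [557, -24, 210, 31, 34, 39]]
250 [[575, 21, 144, 73, 76, 79], [562, -7, 181, 29, 34, 37], [584, 10, 149, 30, 33, 37]]
253 [[574, 20, 138, 74, 77, 80], [577, 13, 143, 28, 32, 37], [582, 8, 144, 30, 35, 38]]
256 [[575, 21, 129, 54, 55, 59], [584, 21, 121, 29, 30, 35], [588, 15, 124, 27, 29, 36]]
259 [[573, 18, 124, 27, 30, 34], [579, 15, 123, 27, 31, 35], [584, 10, 124, 28, 32, 36]]
262 [[571, 16, 120, 23, 27, 33], [577, 12, 120, 22, 29, 33], [584, 10, 117, 25, 29, 33]]
265 [[572, 17, 110, 28, 28, 35], [577, 12, 110, 24, 25, 35], [584, 9, 108, 26, 28, 37]]
268 [[573, 18, 99, 22, 27, 31], [576, 11, 104, 26, 28, 35], [585, 10, 98, 27, 29, 34]]
271 [[584, 33, 65, 73, 75, 80], [583, 19, 82, 69, 72, 76], [625, 60, 4, 63, 75, 88]]
274 [[580, 27, 66, 75, 76, 81], [583, 19, 72, 69, 72, 75], [592, 18, 66, 74, 77, 80]]
277 [[576, 21, 67, 74, 76, 81], [581, 16, 68, 73, 77, 81], [588, 13, 66, 73, 75, 80]]
280 [[575, 20, 59, 67, 70, 75], [580, 15, 62, 72, 74, 78], [587, 12, 59, 82, 85, 89]]
283 [[572, 16, 58, 98, 103, 106], [577, 11, 58, 98, 103, 105], [583, 7, 57, 97, 101, 105]]
cam [0.50504485 0.04980163 0.27032696]
```

>>> {"name": "apply_moves", "arguments": {
  "commands": [
    [0,0,0,0,1],
    [0,0,0,0,1],
    [0,0,0,0,1],
    [0,0,0,0,1],
    [0,0,0,0,1],
    [0,0,0,0,1],
    [0.02,0.001,0,0,1],
    [0.037,0.001,0,0,1],
    [0.037,0.001,0,0,1],
    [0.037,0.001,0,0,1]
  ],
  "newtons": 40
}}

```text
time: 5.85
ee_pos: [0.5849, 0.0234, 0.0524]
tcp_rot: [-8.8, 90.0, -27.0]
wrist_force: [0.1, 0.0, -0.4]
opening: 0.0858
```

>>> {"name": "apply_moves", "arguments": {
  "commands": [
    [0,0,0,0,-0.1],
    [0,0,0,0,-0.25],
    [0,0,0,0,-0.35],
    [0,0,0,0,-0.45],
    [0,0,0,0,-0.55],
    [0,0,0,0,-0.55],
    [0,0,0,0,-0.55],
    [0,0,0,0,-0.55]
  ]
}}

```text
time: 6.65
ee_pos: [0.5849, 0.0224, 0.0531]
tcp_rot: [-46.7, 89.9, -64.9]
wrist_force: [-1.7, -5.3, 4.4]
opening: 0.0267
```

Run:
```python
from h import *
from st import st
st([.5735+.095*np.cos(np.radians(83.5)),-.0724+.095*np.sin(np.radians(83.5)),.062])
c=cams.camera("side");d=c["depth"]
for v in range(238,280,3): print(v,[(world(c,u,v,d=d[v,u])*1e3).round().astype(int).tolist()+c["frame"][v,u].tolist() for u in (330,334,338)])
```

```text
t 6.65 p [0.5849 0.0224 0.0531] yaw 71.78 down [ 0.001 -0.002 -1.   ] q [ 2.  9. -1. 80. -0. 20.] F [-1.71 -5.25  4.36] op 0.0267
shift [-0.0089 -0.0006 -0.0005]
238 [[566, 9, 193, 27, 32, 36], [565, -2, 204, 28, 32, 34], [566, -11, 212, 33, 38, 42]]
241 [[565, 8, 188, 31, 31, 38], [565, -3, 198, 30, 33, 39], [566, -12, 206, 33, 36, 40]]
244 [[563, 6, 184, 30, 31, 36], [565, -2, 190, 26, 31, 36], [564, -14, 203, 33, 35, 41]]
247 [[563, 5, 176, 29, 32, 36], [568, 1, 177, 28, 32, 36], [570, -7, 184, 34, 37, 41]]
250 [[564, 7, 166, 29, 31, 36], [572, 6, 162, 31, 34, 39], [577, 2, 162, 29, 33, 36]]
253 [[563, 5, 162, 34, 35, 40], [569, 2, 160, 30, 32, 37], [576, 0, 157, 29, 29, 36]]
256 [[578, 25, 122, 25, 30, 34], [569, 2, 152, 29, 32, 37], [557, -24, 188, 47, 49, 54]]
259 [[573, 18, 124, 27, 30, 34], [569, 1, 145, 31, 33, 38], [554, -27, 186, 31, 33, 39]]
262 [[571, 15, 121, 23, 27, 32], [567, 0, 140, 31, 34, 38], [557, -24, 172, 30, 32, 35]]
265 [[572, 17, 110, 25, 26, 33], [560, -10, 147, 56, 59, 62], [556, -25, 166, 30, 33, 37]]
268 [[572, 16, 102, 26, 31, 35], [571, 4, 115, 57, 60, 64], [560, -20, 150, 26, 29, 35]]
271 [[584, 33, 66, 65, 66, 71], [571, 4, 107, 56, 59, 62], [577, 0, 106, 35, 37, 41]]
274 [[580, 27, 66, 75, 77, 80], [572, 5, 96, 61, 64, 67], [591, 18, 67, 51, 53, 57]]
277 [[577, 23, 63, 74, 78, 82], [582, 17, 66, 72, 75, 79], [588, 14, 65, 72, 75, 79]]
```

>>> {"name": "apply_moves", "arguments": {
  "commands": [
    [-0.002,-0.0006,-0.0005,0,-0.6],
    [-0.004,-0.0006,-0.0005,0,-0.6],
    [-0.006,-0.0006,-0.0005,0,-0.6],
    [-0.006,-0.0006,-0.0005,0,-0.6],
    [-0.006,-0.0006,-0.0005,0,-0.6]
  ]
}}

```text
time: 7.2
ee_pos: [0.5844, 0.0221, 0.0588]
tcp_rot: [-46.1, 89.9, -64.3]
wrist_force: [4.4, 0.6, -6.8]
opening: 0.027
```

Run:
```python
from h import *
from st import st
st()
o=bot.get_obs();R=Ro.from_euler("xyz",o["tcp_rot"],degrees=True).as_matrix();p=np.array(o["ee_pos"])
C=np.array([.5735,-.0724]);r0=p[:2]-C;print(np.hypot(*r0),np.degrees(np.arctan2(r0[1],r0[0])))
a0=np.arctan2(r0[1],r0[0])
for a in range(4,80,4):
    t=a0+np.radians(a); q=np.r_[C+.095*np.array([np.cos(t),np.sin(t)]),.0595]
    print(a,(R.T@(q-p)).round(4).tolist())
c=cams.camera("side");d=c["depth"]
for v in range(250,275,4): print(v,[(world(c,u,v,d=d[v,u])*1e3).round().astype(int).tolist() for u in (328,331)])
```

```text
t 7.2 p [0.5844 0.0221 0.0588] yaw 71.78 down [ 0.001 -0.002 -1.   ] q [ 2.  9. -0. 81. -0. 20.] F [ 4.43  0.59 -6.82] op 0.027
0.09513751523215536 83.44261117707681
4 [-0.0007, -0.0017, -0.0064]
8 [-0.0007, -0.0037, -0.0127]
12 [-0.0007, -0.0062, -0.0189]
16 [-0.0007, -0.009, -0.0249]
20 [-0.0007, -0.0123, -0.0306]
24 [-0.0007, -0.016, -0.0362]
28 [-0.0007, -0.02, -0.0414]
32 [-0.0007, -0.0244, -0.0464]
36 [-0.0007, -0.0292, -0.051]
40 [-0.0007, -0.0342, -0.0553]
44 [-0.0007, -0.0396, -0.0592]
48 [-0.0007, -0.0452, -0.0628]
52 [-0.0007, -0.051, -0.0659]
56 [-0.0007, -0.0571, -0.0686]
60 [-0.0007, -0.0633, -0.0709]
64 [-0.0007, -0.0696, -0.0728]
68 [-0.0007, -0.0761, -0.0742]
72 [-0.0006, -0.0827, -0.0752]
76 [-0.0006, -0.0893, -0.0757]
250 [[563, 10, 164], [564, 4, 169]]
254 [[575, 27, 128], [568, 8, 152]]
258 [[571, 21, 126], [565, 5, 147]]
262 [[570, 20, 116], [568, 9, 129]]
266 [[571, 22, 102], [569, 9, 118]]
270 [[612, 76, 1], [568, 9, 107]]
274 [[576, 27, 69], [579, 22, 72]]
```

>>> {"name": "apply_moves", "arguments": {
  "commands": [
    [-0.001,-0.0017,-0.0064,0,-0.6],
    [-0.001,-0.0037,-0.0127,0,-0.6],
    [-0.001,-0.0062,-0.0189,0,-0.6],
    [-0.001,-0.009,-0.0249,0,-0.6],
    [-0.001,-0.0123,-0.0306,0,-0.6],
    [-0.001,-0.016,-0.0362,0,-0.6],
    [-0.001,-0.02,-0.0414,0,-0.6],
    [-0.001,-0.0244,-0.0464,0,-0.6],
    [-0.001,-0.0292,-0.051,0,-0.6]
  ]
}}

```text
time: 8.15
ee_pos: [0.5264, 0.01, 0.0599]
tcp_rot: [-38.2, 89.9, -56.4]
wrist_force: [5.8, -0.1, -7.6]
opening: 0.0268
```

```bash
cat > arc.py <<'E'
from h import *
from st import st
import sys
st()
o=bot.get_obs();R=Ro.from_euler("xyz",o["tcp_rot"],degrees=True).as_matrix();p=np.array(o["ee_pos"])
C=np.array([.5735,-.0724]);r0=p[:2]-C;a0=np.degrees(np.arctan2(r0[1],r0[0]));print("r",np.hypot(*r0),"ang",a0)
rad=r0/np.hypot(*r0);F=np.array(o["wrist_force"])[:2];print("Fr",F@rad,"Ft",F@[-rad[1],rad[0]])
for a in np.arange(*[float(x) for x in sys.argv[1:4]]):
    t=np.radians(a); q=np.r_[C+.095*np.array([np.cos(t),np.sin(t)]),p[2]]
    print(a,(R.T@(q-p)).round(4).tolist())
E
python3 arc.py 120 156 4
```

```text
t 8.15 p [0.5264 0.01   0.0599] yaw 71.78 down [ 0.001 -0.002 -1.   ] q [ 1.  1. -9. 80. -0. 19.] F [ 5.77 -0.14 -7.56] op 0.0268
r 0.09496876742518985 ang 119.75222552269172
Fr -2.984953017312383 Ft -4.938754119775213
120.0 [-0.0, -0.0003, -0.0003]
124.0 [-0.0, -0.0054, -0.0045]
128.0 [0.0, -0.0108, -0.0084]
132.0 [0.0, -0.0164, -0.0119]
136.0 [0.0, -0.0223, -0.015]
140.0 [0.0, -0.0283, -0.0177]
144.0 [0.0, -0.0346, -0.0199]
148.0 [0.0, -0.041, -0.0217]
152.0 [0.0, -0.0474, -0.0231]
```

>>> {"name": "apply_moves", "arguments": {
  "commands": [
    [0,-0.0054,-0.0045,0,-0.6],
    [0,-0.0108,-0.0084,0,-0.6],
    [0,-0.0164,-0.0119,0,-0.6],
    [0,-0.0223,-0.015,0,-0.6],
    [0,-0.0283,-0.0177,0,-0.6],
    [0,-0.0346,-0.0199,0,-0.6],
    [0,-0.041,-0.0217,0,-0.6],
    [0,-0.0474,-0.0231,0,-0.6]
  ]
}}

```text
time: 8.95
ee_pos: [0.4898, -0.0278, 0.0603]
tcp_rot: [-7.1, 89.8, -25.3]
wrist_force: [8.4, 1.7, -6.9]
opening: 0.0265
```

```bash
python3 arc.py 152 172 1
python3 - <<'E'
from h import *
c,o=wrist(); f=c["frame"]
C=np.array([.5735,-.0724])
# unwrap ring annulus at z=.04 : columns angle 145..215, rows r 78..142mm
A=np.radians(np.arange(140,215,.1));r=np.arange(.080,.142,.00025)
aa,rr=np.meshgrid(A,r); X=np.stack([C[0]+rr*np.cos(aa),C[1]+rr*np.sin(aa),np.full_like(aa,.04)],-1)
m=pix(c,X).reshape(*aa.shape,2).astype(np.float32)
u=cv2.remap(f,m[...,0],m[...,1],cv2.INTER_LINEAR); 
for a in range(140,215,5): cv2.putText(u,str(a),((a-140)*10,240),0,.35,(0,0,255)); u[225:232,(a-140)*10]=(0,0,255)
cv2.imwrite("pics/un.png",np.vstack([u,cv2.resize(f[0:300],(750,352))]))
E
```

```text
t 8.95 p [ 0.4898 -0.0278  0.0603] yaw 71.79 down [ 0.003 -0.001 -1.   ] q [ -3.  -4. -13.  80.  -0.  15.] F [ 8.39  1.68 -6.92] op 0.0265
r 0.09485578882833451 ang 151.97053596945042
Fr -6.617403280978201 Ft -5.426181078373018
152.0 [-0.0, -0.0, -0.0002]
153.0 [-0.0, -0.0017, -0.0004]
154.0 [-0.0, -0.0033, -0.0007]
155.0 [-0.0, -0.0049, -0.0009]
156.0 [-0.0, -0.0066, -0.001]
157.0 [-0.0, -0.0082, -0.0012]
158.0 [-0.0, -0.0099, -0.0013]
159.0 [0.0, -0.0116, -0.0014]
160.0 [0.0, -0.0132, -0.0015]
161.0 [0.0, -0.0149, -0.0015]
162.0 [0.0, -0.0165, -0.0015]
163.0 [0.0, -0.0182, -0.0015]
164.0 [0.0, -0.0198, -0.0015]
165.0 [0.0, -0.0215, -0.0014]
166.0 [0.0, -0.0232, -0.0013]
167.0 [0.0, -0.0248, -0.0011]
168.0 [0.0, -0.0265, -0.001]
169.0 [0.0, -0.0281, -0.0008]
170.0 [0.0, -0.0297, -0.0006]
171.0 [0.0, -0.0314, -0.0003]
```

View pics/un.png

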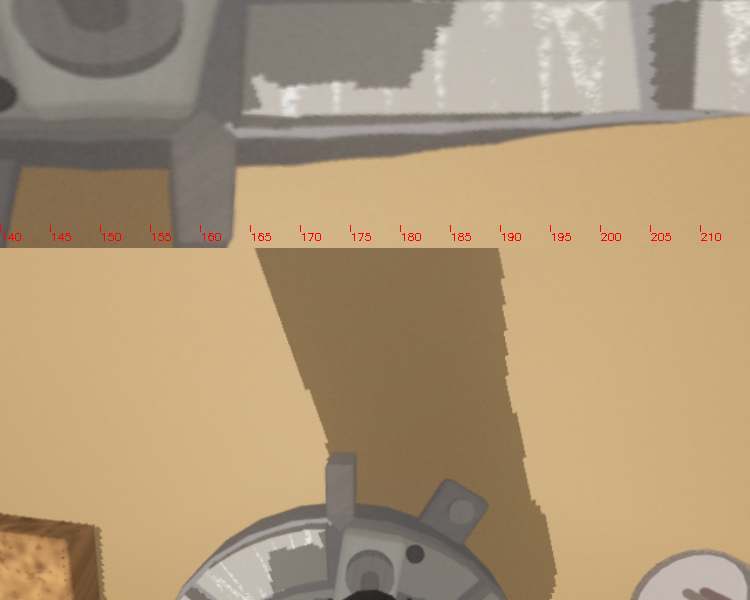

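>>> {"name": "apply_moves", "arguments": {
  "commands": [
    [0,-0.0033,-0.0007,0,-0.6],
    [0,-0.0082,-0.0012,0,-0.6],
    [0,-0.0082,-0.0012,0,-0.6],
    [0.003,-0.0082,-0.0012,0,-0.6],
    [0.005,-0.0082,-0.0012,0,-0.6],
    [0.0065,-0.0082,-0.0012,0,-0.6],
    [0.0065,-0.0082,-0.0012,0,-0.6]
  ]
}}

```text
time: 9.7
ee_pos: [0.4858, -0.0364, 0.054]
tcp_rot: [-18.4, 89.8, -36.6]
wrist_force: [6.1, -2.0, -6.1]
opening: 0.0272
```

```bash
python3 arc.py 157 158 1
```

```text
t 9.7 p [ 0.4858 -0.0364  0.054 ] yaw 71.75 down [ 0.003 -0.003 -1.   ] q [ -4.  -4. -15.  80.  -0.  14.] F [ 6.1  -2.01 -6.1 ] op 0.0272
r 0.09477323683556528 ang 157.70239240332938
Fr -6.40832957947479 Ft -0.45782821760605685
157.0 [-0.0, 0.0012, -0.0001]
```

>>> {"name": "apply_moves", "arguments": {
  "commands": [
    [0,0,0,0,-0.26],
    [0,0,0,0,-0.26],
    [0,0,0,0,-0.26],
    [0,0,0,0,-0.26]
  ]
}}

```text
time: 10.1
ee_pos: [0.4857, -0.0365, 0.0543]
tcp_rot: [-18.2, 89.7, -36.5]
wrist_force: [0.6, 0.4, 0.1]
opening: 0.0315
```

```bash
cat > knob.py <<'E'
from h import *
C=np.array([.5735,-.0724])
def knob():
    c,o=wrist(); vs,us=np.mgrid[200:420,220:420]; us=us.ravel();vs=vs.ravel();d=c["depth"][vs,us]
    P=cv2.undistortPoints(np.stack([us,vs],1).astype(float)[:,None],c["camera_matrix"],np.array(c["D"]))[:,0]
    W=(np.c_[P,np.ones(len(P))]*d[:,None]-c["t"])@c["R"]; p=np.array(o["ee_pos"])
    n=(d>0)&(np.hypot(*(W[:,:2]-p[:2]).T)<.018)&(W[:,2]>.09)&(W[:,2]<.135)
    K=W[n]; zt=np.histogram(K[:,2],np.arange(.09,.1351,.001)); k=np.argmax(zt[0]); z=zt[1][k]
    T=K[abs(K[:,2]-z-.0005)<.0025]; 
    print("top z",T[:,2].mean().round(4),"n",len(T),"xmin",T[:,0].min().round(4),"ymid",((T[:,1].min()+T[:,1].max())/2).round(4),"of",np.round([T[:,1].min(),T[:,1].max()],4), sorted(zip(zt[0].tolist(),(zt[1]*1e3).round().tolist()))[-4:])
knob()
E
python3 arc.py 158 168 1; python3 knob.py
```

```text
t 10.1 p [ 0.4857 -0.0365  0.0543] yaw 71.75 down [ 0.004 -0.003 -1.   ] q [ -4.  -4. -15.  80.  -0.  14.] F [0.6  0.37 0.13] op 0.0315
r 0.09490929067212131 ang 157.76145884923494
Fr -0.4187648760401821 Ft -0.570588249886112
158.0 [0.0, -0.0004, -0.0001]
159.0 [0.0, -0.002, -0.0002]
160.0 [0.0, -0.0037, -0.0003]
161.0 [0.0, -0.0054, -0.0003]
162.0 [0.0, -0.007, -0.0003]
163.0 [0.0, -0.0087, -0.0003]
164.0 [0.0, -0.0103, -0.0002]
165.0 [0.0, -0.012, -0.0002]
166.0 [0.0, -0.0136, -0.0001]
167.0 [0.0, -0.0153, 0.0001]
top z 0.1224 n 3975 xmin 0.4709 ymid -0.036 of [-0.0534 -0.0186] [(175, 131.0), (634, 123.0), (749, 121.0), (2383, 122.0)]
```

>>> {"name": "apply_moves", "arguments": {
  "commands": [
    [0,-0.001,-0.0001,0,-0.26],
    [0,-0.002,-0.0002,0,-0.26],
    [0,-0.003,-0.0003,0,-0.26],
    [0,-0.0037,-0.0003,0,-0.26],
    [0,-0.0044,-0.0003,0,-0.26],
    [0,-0.005,-0.0003,0,-0.26],
    [0,-0.0055,-0.0003,0,-0.26],
    [0,-0.006,-0.0003,0,-0.26]
  ]
}}

```text
time: 10.95
ee_pos: [0.4839, -0.0409, 0.0543]
tcp_rot: [16.5, 89.8, -1.7]
wrist_force: [2.9, 6.8, -0.9]
opening: 0.0312
```

```bash
python3 arc.py 161 169 1; python3 knob.py
```

```text
t 10.95 p [ 0.4839 -0.0409  0.0543] yaw 71.8 down [ 0.004 -0.    -1.   ] q [ -5.  -5. -15.  80.   0.  13.] F [ 2.86  6.81 -0.87] op 0.0312
r 0.09495350321016531 ang 160.62516361776696
Fr -0.44368784492208624 Ft -7.3740309055903825
161.0 [-0.0, -0.0006, -0.0001]
162.0 [-0.0, -0.0023, -0.0001]
163.0 [-0.0, -0.0039, -0.0]
164.0 [-0.0, -0.0056, 0.0]
165.0 [-0.0, -0.0072, 0.0001]
166.0 [-0.0, -0.0089, 0.0002]
167.0 [-0.0, -0.0106, 0.0003]
168.0 [-0.0, -0.0122, 0.0005]
top z 0.1223 n 3952 xmin 0.4695 ymid -0.0405 of [-0.058  -0.0229] [(195, 131.0), (508, 123.0), (915, 121.0), (2311, 122.0)]
```

>>> {"name": "apply_moves", "arguments": {
  "commands": [
    [0,-0.0013,-0.0001,0,-0.26],
    [0,-0.0018,-0.0001,0,-0.26],
    [0,-0.0023,-0.0001,0,-0.26],
    [0,-0.0028,-0.0001,0,-0.26],
    [0,-0.0033,0,0,-0.26]
  ]
}}

```text
time: 11.5
ee_pos: [0.4828, -0.0433, 0.0539]
tcp_rot: [39.0, 89.8, 20.8]
wrist_force: [0.6, 4.3, -3.2]
opening: 0.0315
```

```bash
python3 arc.py 162 170 1; python3 knob.py
```

```text
t 11.5 p [ 0.4828 -0.0433  0.0539] yaw 71.84 down [ 0.004  0.002 -1.   ] q [ -5.  -5. -15.  80.   0.  13.] F [ 0.61  4.28 -3.24] op 0.0315
r 0.09522513605309625 ang 162.20235403319438
Fr 0.7251123400732249 Ft -4.267415676566697
162.0 [0.0, 0.0003, 0.0002]
163.0 [-0.0, -0.0013, 0.0002]
164.0 [-0.0, -0.003, 0.0003]
165.0 [-0.0, -0.0046, 0.0004]
166.0 [-0.0, -0.0063, 0.0005]
167.0 [-0.0, -0.0079, 0.0006]
168.0 [-0.0, -0.0096, 0.0008]
169.0 [-0.0, -0.0112, 0.001]
top z 0.1216 n 3982 xmin 0.4688 ymid -0.0429 of [-0.0604 -0.0254] [(183, 130.0), (500, 120.0), (1029, 122.0), (2254, 121.0)]
```

>>> {"name": "apply_moves", "arguments": {
  "commands": [
    [0,0.0008,0,0,-0.26],
    [0,0.0015,0,0,-0.22],
    [0,0.0015,0,0,-0.22],
    [0,0.0015,0,0,-0.22]
  ]
}}

```text
time: 11.95
ee_pos: [0.4832, -0.0423, 0.054]
tcp_rot: [28.6, 89.8, 10.5]
wrist_force: [0.1, -0.4, 0.1]
opening: 0.0335
```

```bash
python3 arc.py 162 166 1; python3 knob.py
```

```text
t 11.95 p [ 0.4832 -0.0423  0.054 ] yaw 71.82 down [ 0.004  0.001 -1.   ] q [ -5.  -5. -15.  80.   0.  13.] F [ 0.09 -0.41  0.11] op 0.0335
r 0.09518678925356504 ang 161.55734131898723
Fr -0.20972614176837692 Ft 0.358195309713368
162.0 [-0.0, -0.0007, 0.0002]
163.0 [-0.0, -0.0024, 0.0002]
164.0 [-0.0, -0.0041, 0.0003]
165.0 [-0.0, -0.0057, 0.0003]
top z 0.1136 n 3566 xmin 0.469 ymid -0.0422 of [-0.0599 -0.0245] [(138, 111.0), (507, 112.0), (891, 114.0), (1981, 113.0)]
```

>>> {"name": "apply_moves", "arguments": {
  "commands": [
    [0,0,0,0,0.3],
    [0,0,0,0,0.5],
    [0,0,0,0,0.5],
    [-0.03,0,0,0,0.5],
    [-0.07,0,0,0,0.5],
    [-0.11,0,0,0,0.5],
    [-0.15,0,0,0,0.5],
    [-0.15,0,0,0,0.5],
    [-0.15,0,0,0,0.5]
  ]
}}

```text
time: 12.9
ee_pos: [0.4831, -0.0425, 0.2046]
tcp_rot: [24.3, 89.7, 6.1]
wrist_force: [-0.8, 0.3, -0.9]
opening: 0.0643
```

```bash
python3 st.py
python3 - <<'E'
from h import *
C=np.array([.5735,-.0724])
c,o=wrist(); vs,us=np.mgrid[0:480,0:640]; us=us.ravel();vs=vs.ravel();d=c["depth"][vs,us]
P=cv2.undistortPoints(np.stack([us,vs],1).astype(float)[:,None],c["camera_matrix"],np.array(c["D"]))[:,0]
W=(np.c_[P,np.ones(len(P))]*d[:,None]-c["t"])@c["R"]
K=W[(d>0)&(np.hypot(W[:,0]-.483,W[:,1]+.043)<.03)&(W[:,2]>.107)&(W[:,2]<.13)]
m=(K.min(0)+K.max(0))/2-[*C,0]; print("top z",np.median(K[:,2]),len(K),"ang",np.degrees(np.arctan2(m[1],m[0])),"r",np.hypot(*m[:2]))
s=cams.camera("side")["frame"]
cv2.imwrite("pics/end.png",np.hstack([cv2.resize(c["frame"],(400,300)),cv2.resize(s,(400,300))]))
E
```

```text
t 12.9 p [ 0.4831 -0.0425  0.2046] yaw 71.82 down [ 0.005  0.001 -1.   ] q [-5. -4.  2. 96.  0. 13.] F [-0.83  0.31 -0.92] op 0.0643
top z 0.11348100991097561 993 ang 160.4851545513297 r 0.09591610980775726
```

View pics/end.png

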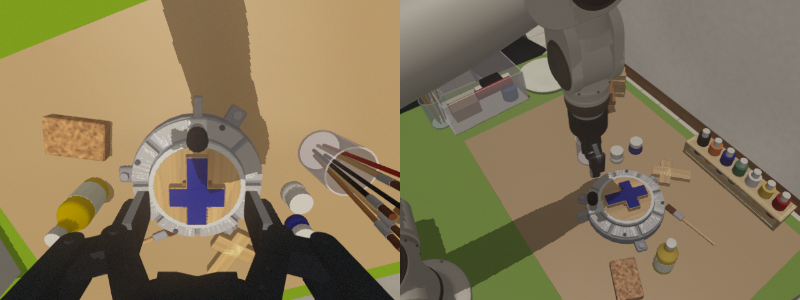

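The wrist view shows the knob at (198,138), right next to the pointer at (197,103). The fingers are clear, the cross is clean and the other things haven't moved. The knob top is at 113.5 mm, which means the pin is home, so I'm handing the job in.

```bash
python3 -c "
from workcell import bot; print(bot.job_done())"
```

```text
the job is handed in; nothing more can be done
None
```

The turntable is locked at its pointer and the job is handed in, at about 13 s of the 61 s allowed. I lifted the knob and swung the table about 78° counter-clockwise, the shorter way, with the pin held clear of the slot in between. Just before the pointer I let the pin ride on the ring inside a loosely open grip and nudged it along until it dropped into the slot. Then I let go and moved up clear.

**Last checks:**
- **Pin:** the knob's top measured 113.5 mm, against 114 mm expected with the pin home. It read 122–123 mm while the pin was riding.
- **Position:** the knob sat at about 160.5–161.5° round the axis. The pointer is at about 160.3°, and I had estimated the slot at about 162°.
- **Surroundings:** the last pictures show the cross clean and the other things where they were, with the robot touching nothing. Side force on the knob stayed under about 9 N.

**What failed or disagreed:**
- **First grasp:** it closed on air above the knob. The fingertips were about 40 mm higher than the reported tool position implied, and the wrist and side cameras agreed on this. I opened, lowered 37 mm and gripped properly.
- **Pin drop:** the finger's push held the pin up when it reached the slot. It dropped as soon as I backed off about 1 mm.

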